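# Slide a specimen holder under the stage clip

## Robot

A 6-joint arm with a two-finger parallel gripper is mounted at the origin on the work surface. World frame = base frame: x ahead of the robot, y to its left, z up, the work surface at z = 0. Lengths are in mm, angles in rad, forces in N, time in s.
With the tool pointing down it reaches from about 400 to 925 mm from the base axis. Payload 12.5 kg.
Tool frame: the origin (TCP) lies midway between the tips of the shut fingers; the grasp point (between the pads) lies 19 mm behind it; z points along the fingers, y is the direction in which the jaws open and shut (so a half turn about z gives the same grasp; the last joint's range is limited). The gripper opens to 95 mm and grips with 3 to 60 N. Pads are 20 mm wide; open, the fingers measure 119 mm over their backs; the gripper's body (75 mm by 180 mm) begins 59 mm behind the grasp point.
Start: joints at [-1.391, 0.491, 1.559, -0, 1.092, -0.106], TCP at [176.226, -599.659, 214.661] pointing down, gripper open.
Joint ranges: [-3.1, 3.1], [-0.84, 2.19], [0.05, 2.79], [-1.13, 4.28], [0.06, 2.93], [-2.69, 2.69]. Speed limits (rad/s): [2.22, 2.22, 2.79, 3.14, 3.14, 3.14].

## Interface

Orientations are given as [roll, pitch, yaw] about the fixed x, y, z axes, in that order (R = Rz(yaw) Ry(pitch) Rx(roll)).
In Python, from cell import env gives the robot as it stands.
- The arm moves only by the tool drive_tool, never from a script. Its argument "increments" is a list of rows, each a list of 2 entries, a list of its own where there are three numbers: the shift along the tool's x, y, z as a fraction of full scale, then the turn, a rotation vector about the tool's x, y, z as a fraction of full scale. In form: [[[x, y, z], [ax, ay, az]], ...]. A call has 1 to 5 rows; each row shifts and turns the commanded pose from where the row before left it, along the tool's axes as they then stand; what a row does not reach is not made up. Full scale, the value 1, is 30 mm for a shift and 0.08 rad for a turn. A row lasts 1/12 s, in which the tool goes at most 41.7 mm and 7.16 degrees, less where a joint would pass 70% of its speed; a pose out of reach is approached as far as the arm can. A call with a number of a shift or a turn outside -1 to 1 is refused whole. A call with a gripper value outside its range is refused whole. "jaw" is the opening, from -1 (shut) to 1 (fully open), so that 0 is half open, set as the call begins (left out, the last holds). The fingers move at their own pace and stop on an object; the grip force is fixed at half the most. Time passes only in rows, so rows that do not move let the fingers close. It gives the time, the measured TCP pose, the force and the opening at its end, in the units of the state.
- env.state(): the state, without advancing time (a new reading comes with each control period).
- env.read_camera(name): name is "side" or "top" or "wrist"; returns a dict with "pixels" (384x512x3 uint8, blue, green, red), "vertical_fov" (degrees; the focal length in pixels is half the picture's height over the tangent of half this angle, whatever the lens; pixels are square), "cx", "cy" (the principal point, pixels), "world_to_cam" (4x4, takes a point from world to camera coordinates). Camera axes: x right, y down, z forward; pixel columns grow to the right and rows downward; lengths in mm; the calibration is good to about 2 mm. The wrist camera is an equidistant fisheye: a pixel r from the principal point sees the ray r / f radians off the axis. A picture is of the moment at which its call begins. There is no depth.
- env.job_done(): hands the job in, once; it reports no verdict.
Trained networks look in a picture, given as the dict that the camera call returned (one of the last four; its "shot" number tells which), for a name from the list of things; names that differ only in an ending like _2 or _b are one class to them, and where a whole thing is asked for, a point or a joint stands for the part that bears it (a point fixed in the world has none). Each returns a list of dicts, best first, with "score" (0 to 1); they miss things now and then, are a little off and sometimes report something else, mostly with a low value. They report only what shows in the picture. A call takes as long as a camera call. They do not tell look-alikes from the thing itself.
- env.boxes_of(target, picture): "point" ([x, y, z] in mm, in world coordinates, good to about 4 mm: the middle of the surface that is visible of it).
- env.tip_of(target, picture): "point" ([x, y, z] in mm, in world coordinates, good to about 4 mm: a listed point, or the origin of a listed thing).
The state is a dict: "t": time; "joints": joint angles; "qvel": joint speeds; "tau": joint torques, N m; "eef_pos": TCP position; "tcp_rot": TCP orientation; "ft_force": force on the tool from outside, world axes, zero at the start; "moment": the same for the moment, N m; "opening": opening from 0.0 (shut) to 1.0 (fully open).
Only numpy, scipy, OpenCV 4.12 (cv2) and the standard library are available. Lean on these libraries where they do the work, as an engineer would, in place of code of your own. Each camera call takes 0.05 s, during which the arm holds its last target.

## Task

Load the specimen holder into the viewing stage: with one fingertip press the spring clip's thumb bar down and keep it down while another fingertip pushes the holder's upright lip, sliding it along the channel beneath the raised clip foot until the lip is fully home against the two stop blocks. Only then let the clip spring down onto the holder and move clear. Do not lift or carry the holder, and leave the flask, bottle and beaker standing where they are.

Things in the scene. Friction and masses are not known exactly. Their poses are not given: they have to be found in the camera images.
- stage: Fixed grey metal block, its place and heading vary. Origin on the table, on the channel's centre line, in the plane of the stop blocks' faces. Its x axis is the push direction, y points to the clip's hinge side, z up. Block spans x -115 to 80 mm, y -40 to 85 mm, top (the channel floor) 18 mm above the table.
- stop (a point): Point on the channel floor at the stop plane, 18 mm above the stage's origin, axes as the stage's. Channel between two aluminium rails 6 mm high, 8 mm thick, inner faces at y = +-21.5 mm, x -100 to 70 mm. On each rail stands a stop block, top 26 mm above the channel floor, 8 mm wide, x 0 to 12 mm.
- clip (a joint): Steel spring clip, angle in rad: 0 at rest, grows as the thumb bar goes down and the foot rises, end of travel 0.45; springs back when released. Hinge parallel to the stage's x axis at stage y = 40 mm, 32 mm above the table. The foot clears the holder's plate from about 0.13 rad (bar's middle 4 mm down); 0.2 to 0.4 rad (5 to 10 mm down) is comfortable. Rests at about 0.1 on a loaded holder.
- bar (a point): Middle of the thumb bar's upper face, at rest at stage x -28.5, y 67 mm, 40 mm above the table (22 above the channel floor). Sheet-steel bar all along the channel: stage x -106 to 49 mm, y 54 to 80 mm, at rest rising outwards by 0.2 rad. About 2 N on its middle start to move it, about 6 N bring it to its end; a fingertip may slide along it while pressing. Moves with the clip.
- foot (a point): Middle of the underside of the clip's rubber foot (14 mm along x, 10 mm along y), on an arm across the channel from the hinge. At rest at stage x 40, y 2 mm, 1.5 mm above the channel floor, where it blocks the holder.
- holder: Black plastic specimen holder, loose, about 0.08 kg, lying in the channel, axes along the stage's: plate x 0 to 60 mm, 40 wide, 5 thick, with a small round window; at its rear an upright lip. Origin on the underside, mid-width, at the lip's front face, which meets the stop blocks: fully home the origin is at stage x = 0. Starts at stage x -66 to -38 mm, front edge short of the foot.
- lip (a point): Middle of the lip's rear face (the face to push), 13 mm above the channel floor. Lip 6 mm thick (holder x -6 to 0), 26 mm high, 40 mm wide, with ears making it 58 mm wide above the rails; the ears meet the stop blocks.
- flask: Conical glass flask, 68 mm across, 104 mm high, standing beside the stage; origin under its centre. A bystander.
- bottle: Small white reagent bottle with a cap, 50 mm across, about 105 mm high, beside the stage; origin under its centre. A bystander.
- beaker: Glass beaker, 60 mm across, 75 mm high, beside the stage; origin under its centre. A bystander.
Things that resemble listed ones, but are neither listed nor needed, are in the scene too. There is more than one size of the stage; the job needs the middle-sized.

How it is judged (in metres and radians):
On the way, in this order (a step that is already met when the one before it is completed fails the run):
1. a fingertip holds the clip open while the holder is still outside it (value of joint clip above 0.12 rad and contact force between the fingers and clip above 0.3 N and x of holder in the frame of stage below -0.03 m), for 0.1 s.
2. the holder is home against the stop blocks while a fingertip still holds the clip down (value of joint clip above 0.12 rad and contact force between the fingers and clip above 0.3 N and x of holder in the frame of stage above -0.004 m), for 0.1 s.
At the end, for the whole second after the job is handed in: The holder lies flat in the channel with its lip within 4 mm of the stop blocks, at rest, the clip's foot resting on it with its spring force, and the robot touches nothing (x of holder in the frame of stage between -0.004 and 0.004 m and height (world z) of holder below 0.021 m and value of joint clip between 0.06 and 0.14 rad and contact force between clip and holder above 0.5 N and linear speed of holder below 0.01 m/s).
It fails at once if the holder is lifted or tipped (height (world z) of holder above 0.026 m or angle between holder's own z axis and vertical above 0.2 rad).
It fails at once if the flask, bottle or beaker is moved or tipped (distance of any of flask, bottle, beaker from where it was at the start of the episode above 0.02 m or angle between any of flask, bottle, beaker's own z axis and vertical above 0.3 rad).
It also fails if it takes over 38 s, if anything falls off the work surface, if the arm or the gripper's body presses on something with over 40 N, if the wrist force passes 120 N, or if a joint passes its speed limit or range.

## Working session

There is one attempt and no reset: what is moved stays moved. The work goes in short steps, Python scripts to look and compute and a tool call to move; the robot and the scene stay as the last step left them, time stands still between calls to the robot, and variables do not carry over. Pictures are saved under pics/ and viewed, and the job is handed in when it is done.

Besides the shell and the picture viewer there is one more tool, called after ">>>" as name(argument=value, ...), one argument or row to a line, values as JSON. drive_tool: Moves the arm, as the interface text tells. Its arguments: {"type":"object","properties":{"increments":{"type":"array","items":{"type":"array"}},"jaw":{"type":"number"}},"required":["increments"]}

```bash
ls; mkdir -p pics
python3 - <<'E'
from cell import env
import cv2
print(env.state())
for n in ["side","top","wrist"]:
    p=env.read_camera(n); cv2.imwrite(f"pics/{n}0.png",p["pixels"])
    print(n,p["vertical_fov"],p["cx"],p["cy"],p["world_to_cam"].tolist() if hasattr(p["world_to_cam"],'tolist') else p["world_to_cam"])
    for t in ["stage","bar","foot","lip","holder","stop","flask","bottle","beaker"]:
        print(t,[( [round(float(v)) for v in d["point"]],round(d["score"],2)) for d in env.tip_of(t,p)])
E
```

```text
pics
{'t': 0.0, 'joints': array([-1.39056798e+00,  4.91550639e-01,  1.55945693e+00, -3.57958931e-05,
        1.09172166e+00, -1.05589821e-01]), 'qvel': array([ 7.38427713e-04, -9.30920278e-04, -6.67619601e-04,  1.06414035e-04,
        7.05401918e-04, -6.81262141e-06]), 'tau': array([-2.70351984e-04, -6.12632990e+01, -2.58179820e+01,  6.92579267e-02,
        4.82131785e-02, -8.22820152e-05]), 'eef_pos': array([ 176.18774106, -599.38684632,  214.06472368]), 'tcp_rot': array([-3.14045906e+00, -8.82174689e-05,  2.85834638e-01]), 'ft_force': array([ 0.0448812 , -0.91646863, -0.52903869]), 'moment': array([-0.03874606, -0.04808221,  0.04808539]), 'opening': 0.9973986889030224}
side 47.7166994512098 253.10517758101028 193.24139059774922 [[-0.9912777100435465, -0.13096008315752158, -0.014763407133787102, 586.3479377291613], [-0.08567937205905501, 0.7255134383609995, -0.6828537881282978, 65.90644394676742], [0.1001376391492677, -0.6756328199377051, -0.7304058774740492, 886.5407112944968], [0.0, 0.0, 0.0, 1.0]]
stage [([627, 13, -3], 0.91), ([844, 167, 0], 0.86), ([356, 187, -2], 0.74)]
bar [(
[... 887 characters left out ...]
.8), ([400, 214, 24], 0.73)]
lip [([560, -11, 29], 0.69)]
holder [([567, -3, 18], 0.84), ([561, -9, 33], 0.2)]
stop [([354, 190, 24], 0.92), ([844, 164, 16], 0.85), ([627, 17, 13], 0.82)]
flask [([604, 192, 0], 0.89)]
bottle [([644, -140, 0], 0.65)]
beaker [([774, -84, 2], 0.87)]
wrist 65.70646984690485 256.2947066145891 191.08900551897088 [[0.2826034115848698, -0.959236580726438, 0.0007028206348540922, -625.1490451348824], [-0.9229656450890086, -0.27171780696844494, 0.27258732795507873, -30.540769369631377], [-0.2612847675353912, -0.07768278813553889, -0.9621307887607933, 389.17215080699503], [0.0, 0.0, 0.0, 1.0]]
stage []
bar []
foot []
lip []
holder []
stop []
flask []
bottle []
beaker []
```

View pics/side0.png

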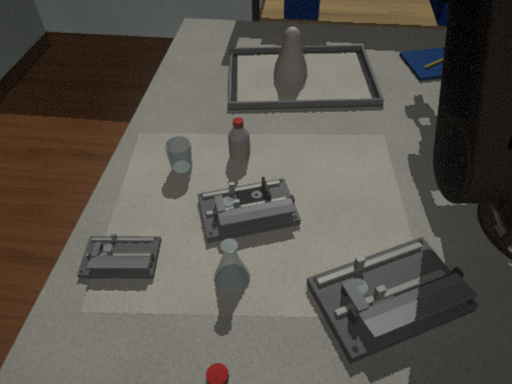

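View pics/top0.png

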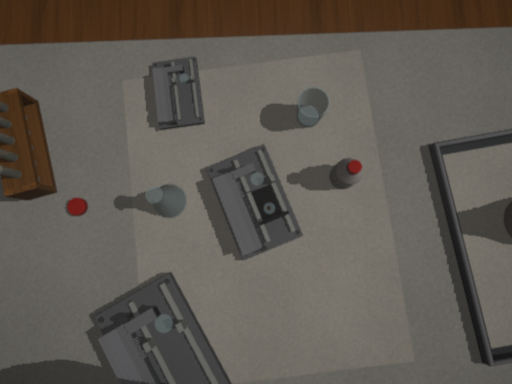

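The middle-sized stage is the one in the centre, at top (250,205) and side (248,208), with the holder in it. The lip and window show near top (268,205). Next I'll refine its pose with overlays.

```bash
cat > h.py <<'E'
import numpy as np,cv2
def K(p):
    f=p["pixels"].shape[0]/2/np.tan(np.radians(p["vertical_fov"]/2)); return f
def proj(p,P):
    P=np.atleast_2d(P).astype(float); W=np.array(p["world_to_cam"]); c=P@W[:3,:3].T+W[:3,3]; f=K(p)
    return np.c_[f*c[:,0]/c[:,2]+p["cx"],f*c[:,1]/c[:,2]+p["cy"]]
def s2w(pose,P):
    x,y,a=pose; P=np.atleast_2d(P).astype(float); c,s=np.cos(a),np.sin(a)
    return np.c_[x+c*P[:,0]-s*P[:,1],y+s*P[:,0]+c*P[:,1],P[:,2]]
def w2s(pose,P):
    x,y,a=pose; P=np.atleast_2d(P).astype(float); c,s=np.cos(a),np.sin(a); d=P[:,:2]-[x,y]
    return np.c_[c*d[:,0]+s*d[:,1],-s*d[:,0]+c*d[:,1],P[:,2]]
def crop(img,x0,y0,x1,y1,s): return cv2.resize(img[y0:y1,x0:x1],None,fx=s,fy=s,interpolation=cv2.INTER_CUBIC)
def draw(p,pose,hx,box,s,name):
    x0,y0,x1,y1=box; img=crop(p["pixels"],*box,s); img=cv2.convertScaleAbs(img,alpha=1.6)
    def poly(P,col,closed=True):
        q=((proj(p,s2w(pose,P))+.5-[x0,y0])*s-.5).round().astype(int); cv2.polylines(img,[q],closed,col,1)
    for z in (0,18): poly([[-115,-40,z],[80,-40,z],[80,85,z],[-115,85,z]],(0,255,0))
    poly([[-106,54,37.4],[49,54,37.4],[49,80,42.6],[-106,80,42.6]],(0,0,255))
    poly([[hx-6,-29,44],[hx,-29,44],[hx,29,44],[hx-6,29,44]],(255,255,0))
    poly([[hx,-20,23],[hx+60,-20,23],[hx+60,20,23],[hx,20,23]],(255,0,255))
    for sg in(1,-1): poly([[0,sg*21.5,44],[12,sg*21.5,44],[12,sg*29.5,44],[0,sg*29.5,44]],(0,255,255))
    cv2.imwrite(name,img)
E
python3 - <<'E'
from cell import env
from h import *
from scipy.optimize import least_squares
T=dict(stage=[0,0,0],bar=[-28.5,67,40],foot=[40,2,19.5],stop=[0,0,18])
obs=[];H=[]
for n in("side","top"):
    p=env.read_camera(n)
    for t in T:
        for d in env.tip_of(t,p):
            q=np.array(d["point"],float)
            if d["score"]>.5 and np.linalg.norm(q[:2]-[610,35])<80: obs.append((T[t],q))
    for t in("holder","lip"):
        for d in env.tip_of(t,p)[:1]: H.append((t,d["point"]))
    np.save(f"p_{n}.npy",p,allow_pickle=True)
r=least_squares(lambda v:np.concatenate([(s2w(v,[a])[0]-b)[:2] for a,b in obs]),[626,16,.38],loss="soft_l1",f_scale=3)
print(r.x,r.fun.round(1))
for t,q in H: print(t,w2s(r.x,[q]).round(1))
for n,b in(("top",(195,135,310,265)),("side",(185,165,310,250))):
    p=np.load(f"p_{n}.npy",allow_pickle=True).item(); draw(p,r.x,-62,b,5 if n=="side" else 4,f"pics/{n}_fit1.png")
    crop_=crop(p["pixels"],*b,5 if n=="side" else 4); cv2.imwrite(f"pics/{n}_crop.png",cv2.convertScaleAbs(crop_,alpha=1.6))
E
```

```text
[6.25893042e+02 1.62780874e+01 4.03931239e-01] [-3.   3.6  0.3 -2.4  1.4 -0.1  3.6 -0.5 -0.8  0.8 -1.2  1.4  3.7 -0.4
 -2.9 -1.7]
holder [[-59.5   1.   19.2]]
lip [[-67.3   2.4  28.5]]
holder [[-62.2   7.6  16.2]]
lip [[-68.5   2.6  32.9]]
```

View pics/top_fit1.png

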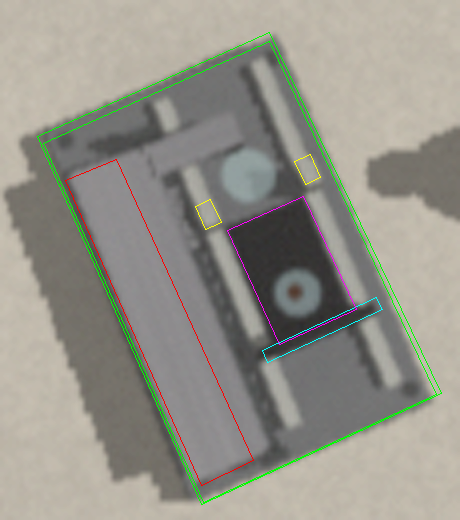

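View pics/side_fit1.png

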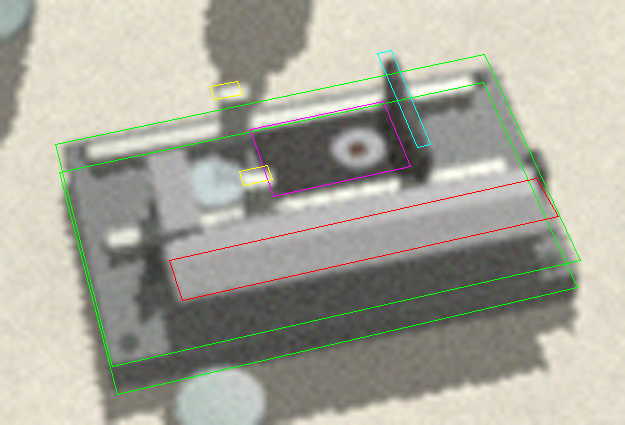

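The overlay fits well: the stage is at (626, 16), heading 0.404, and the holder is at about x = -62. Now I'll work out the moves.

```bash
cat > nav.py <<'E'
from h import *
import sys
from cell import env
from scipy.spatial.transform import Rotation as R
pose=(625.9,16.3,.404)
def go(x,y,z):
    s=env.state(); r=R.from_euler("xyz",s["tcp_rot"]); t=s2w(pose,[[x,y,z]])[0]
    d=r.inv().apply(t-s["eef_pos"]); g=R.from_euler("xyz",[np.pi,0,pose[2]])
    rv=(r.inv()*g).as_rotvec()
    print("t",round(s["t"],2),"stage pos",w2s(pose,[s["eef_pos"]])[0].round(1),"F stage",w2s((0,0,pose[2]),[s["ft_force"]])[0].round(1),"open mm",round(s["opening"]*95,1))
    print("target",t.round(1),"shift tool mm",d.round(1),"units",(d/30).round(2),"turn units",(rv/.08).round(2))
if __name__=="__main__": go(*map(float,sys.argv[1:4]))
E
python3 nav.py -92 33 214
python3 - <<'E'
from h import *
# ray of tall tray object's top (side px 292,30): intersection with z=150,200
p=np.load("p_side.npy",allow_pickle=True).item();W=np.array(p["world_to_cam"]);C=-W[:3,:3].T@W[:3,3];f=K(p)
for u,v in((292,30),(292,85)):
    d=W[:3,:3].T@np.array([(u-p["cx"])/f,(v-p["cy"])/f,1])
    for z in(0,100,150,200): print(u,v,z,(C+d*(z-C[2])/d[2]).round())
E
```

```text
t 2.2 stage pos [-655.6 -389.6  214.7] F stage [ 0.3  0.6 -0. ] open mm 94.8
target [528.3  10.5 214. ] shift tool mm [ 509.8 -486.1    0.6] units [ 16.99 -16.2    0.02] turn units [ 0.   -0.   -1.48]
292 30 0 [ 562. -790.    0.]
292 30 100 [ 553. -587.  100.]
292 30 150 [ 549. -486.  150.]
292 30 200 [ 544. -385.  200.]
292 85 0 [ 539. -456.    0.]
292 85 100 [ 533. -302.  100.]
292 85 150 [ 530. -224.  150.]
292 85 200 [ 527. -147.  200.]
```

>>> drive_tool(
  increments=[
    [[0,0,0],[0,0,-0.74]],
    [[0,0,0],[0,0,-0.74]],
    [[0,0,0],[0,0,0]],
  ],
  jaw=0.137,
)

```text
t: 2.45
eef_pos: [176.2, -599.6, 214.7]
tcp_rot: [3.142, 0.0, 0.407]
ft_force: [0.4, -0.4, 0.3]
opening: 0.843
```

```bash
python3 nav.py -92 33 214
```

```text
t 2.45 stage pos [-655.6 -389.6  214.7] F stage [ 0.2 -0.5  0.3] open mm 80.1
target [528.3  10.5 214. ] shift tool mm [ 564.8 -421.     0.6] units [ 18.83 -14.03   0.02] turn units [0.   0.   0.03]
```

>>> drive_tool(
  increments=[
    [[0.8,-0.6,0],[0,0,0]],
    [[0.8,-0.6,0],[0,0,0]],
    [[0.8,-0.6,0],[0,0,0]],
    [[0.8,-0.6,0],[0,0,0]],
    [[0.8,-0.6,0],[0,0,0]],
  ],
)

```text
t: 2.87
eef_pos: [251.6, -468.5, 214.7]
tcp_rot: [3.141, -0.0, 0.402]
ft_force: [0.6, 0.3, 0.9]
opening: 0.577
```

>>> drive_tool(
  increments=[
    [[0.8,-0.6,0],[0,0,0]],
    [[0.8,-0.6,0],[0,0,0]],
    [[0.8,-0.6,0],[0,0,0]],
    [[0.8,-0.6,0],[0,0,0]],
    [[0.8,-0.6,0],[0,0,0]],
  ],
)

```text
t: 3.28
eef_pos: [326.6, -338.5, 214.8]
tcp_rot: [3.141, -0.0, 0.402]
ft_force: [1.4, -0.0, 1.5]
opening: 0.566
```

>>> drive_tool(
  increments=[
    [[0.8,-0.6,0],[0,0,0]],
    [[0.8,-0.6,0],[0,0,0]],
    [[0.8,-0.6,0],[0,0,0]],
    [[0.8,-0.6,0],[0,0,0]],
    [[0.8,-0.6,0],[0,0,0]],
  ],
)

```text
t: 3.7
eef_pos: [401.6, -208.5, 214.9]
tcp_rot: [3.141, -0.0, 0.402]
ft_force: [0.9, -0.8, -0.4]
opening: 0.564
```

```bash
python3 nav.py -92 33 214
```

```text
t 3.7 stage pos [-294.6 -118.5  214.9] F stage [ 0.5 -1.1 -0.4] open mm 53.6
target [528.3  10.5 214. ] shift tool mm [ 202.3 -152.     0.8] units [ 6.74 -5.07  0.03] turn units [ 0.01 -0.   -0.03]
```

>>> drive_tool(
  increments=[
    [[0.8,-0.6,0],[0,0,0]],
    [[0.8,-0.6,0],[0,0,0]],
    [[0.8,-0.6,0],[0,0,0]],
    [[0.8,-0.6,0],[0,0,0]],
    [[0.8,-0.6,0],[0,0,0]],
  ],
)

```text
t: 4.12
eef_pos: [476.6, -78.5, 214.8]
tcp_rot: [3.141, -0.0, 0.402]
ft_force: [0.7, -1.0, 0.2]
opening: 0.566
```

>>> drive_tool(
  increments=[
    [[0.8,-0.6,0.6],[0,0,0]],
    [[0.8,-0.6,0.8],[0,0,0]],
    [[0.8,-0.6,0.8],[0,0,0]],
    [[0.3,-0.2,0.5],[0,0,0]],
    [[0,0,0],[0,0,0]],
  ],
)

```text
t: 4.53
eef_pos: [526.5, 9.2, 130.8]
tcp_rot: [-3.14, 0.004, 0.405]
ft_force: [-0.1, 0.5, -0.3]
opening: 0.569
```

```bash
python3 nav.py -92 33 60
python3 - <<'E'
from cell import env
from h import *
pose=(625.9,16.3,.404)
for n,b in(("top",(195,135,310,265)),("side",(185,120,310,250))):
    p=env.read_camera(n); draw(p,pose,-62,b,4,f"pics/{n}_a.png")
E
```

```text
t 4.53 stage pos [-94.2  32.5 130.8] F stage [ 0.1  0.5 -0.3] open mm 54.1
target [528.3  10.5  60. ] shift tool mm [ 2.4 -0.3 70.8] units [ 0.08 -0.01  2.36] turn units [-0.03  0.04  0.01]
```

View pics/side_a.png

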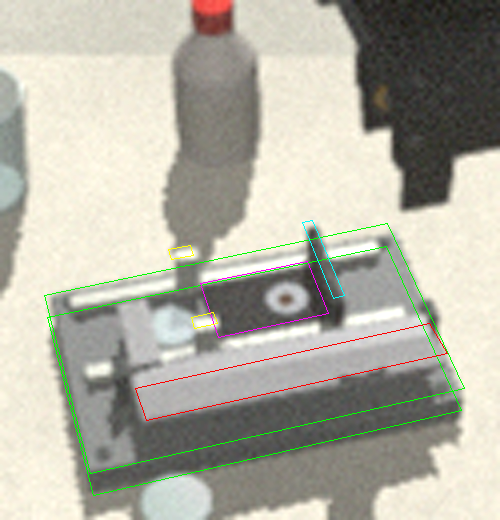

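The pose still fits and the fingers hang behind the lip at (410,190). I'll lower to just above the bar.

>>> drive_tool(
  increments=[
    [[0,0,0.7],[0,0,0]],
    [[0,0,0.7],[0,0,0]],
    [[0,0,0.7],[0,0,0]],
    [[0,0,0.6],[0,0,0]],
    [[0,0,0],[0,0,0]],
  ],
)

```text
t: 5.05
eef_pos: [525.8, 6.0, 51.4]
tcp_rot: [-3.141, 0.002, 0.402]
ft_force: [-0.8, -1.2, -0.7]
opening: 0.566
```

```bash
python3 nav.py -92 33 32
python3 - <<'E'
from cell import env
from h import *
pose=(625.9,16.3,.404)
for n,b in(("top",(195,135,310,265)),("side",(185,130,310,250)),("wrist",(0,0,512,384))):
    p=env.read_camera(n)
    if n!="wrist": draw(p,pose,-62,b,4,f"pics/{n}_b.png")
    else: cv2.imwrite("pics/wrist_b.png",p["pixels"])
E
```

```text
t 5.05 stage pos [-96.1  29.9  51.4] F stage [-1.2 -0.8 -0.7] open mm 53.8
target [528.3  10.5  32. ] shift tool mm [ 4.1 -3.1 19.4] units [ 0.14 -0.1   0.65] turn units [-0.01  0.03 -0.03]
```

View pics/side_b.png

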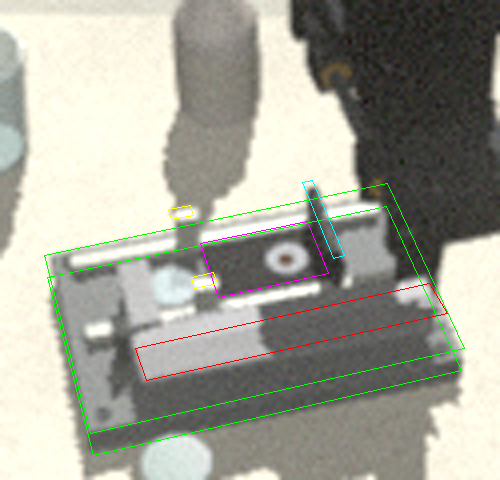

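View pics/wrist_b.png

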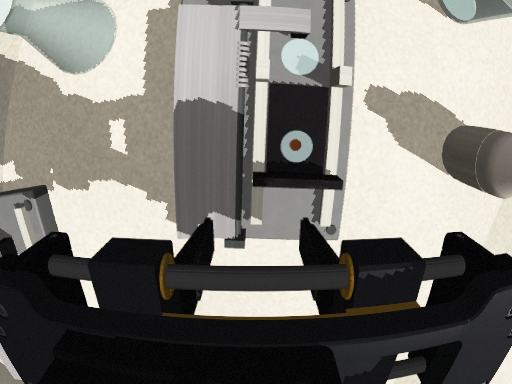

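>>> drive_tool(
  increments=[
    [[0.14,-0.1,0.1],[0,0,0]],
    [[0,0,0.15],[0,0,0]],
    [[0,0,0.15],[0,0,0]],
    [[0,0,0],[0,0,0]],
  ],
)

```text
t: 5.53
eef_pos: [529.3, 11.7, 40.2]
tcp_rot: [-3.141, 0.0, 0.404]
ft_force: [0.1, -0.8, 0.6]
opening: 0.569
```

```bash
python3 nav.py -92 33 32
```

```text
t 5.53 stage pos [-90.6  33.7  40.2] F stage [-0.2 -0.8  0.6] open mm 54.1
target [528.3  10.5  32. ] shift tool mm [-1.3  0.7  8.2] units [-0.04  0.02  0.27] turn units [-0.    0.01  0.01]
```

>>> drive_tool(
  increments=[
    [[0,0,0.1],[0,0,0]],
    [[0,0,0.1],[0,0,0]],
    [[0,0,0.07],[0,0,0]],
    [[0,0,0],[0,0,0]],
    [[0,0,0],[0,0,0]],
  ],
)

```text
t: 5.95
eef_pos: [529.4, 11.9, 32.7]
tcp_rot: [-3.141, -0.0, 0.404]
ft_force: [-1.5, 4.5, 7.3]
opening: 0.568
```

```bash
python3 nav.py -78 33 32
python3 - <<'E'
from cell import env
from h import *
pose=(625.9,16.3,.404)
for n,b in(("side",(185,130,310,250)),("wrist",(150,0,400,250))):
    p=env.read_camera(n)
    if n!="wrist": cv2.imwrite(f"pics/{n}_c.png",crop(p["pixels"],*b,4))
    else: cv2.imwrite("pics/wrist_c.png",crop(p["pixels"],*b,2))
    print([(np.round(d["point"]),d["score"]) for d in env.tip_of("foot",p)])
E
```

```text
t 5.95 stage pos [-90.4  33.9  32.7] F stage [0.4 4.7 7.3] open mm 54.0
target [541.2  16.   32. ] shift tool mm [12.4  0.9  0.7] units [0.41 0.03 0.02] turn units [-0. -0.  0.]
[(array([398., 214.,  28.]), 0.97), (array([873., 172.,  15.]), 0.94), (array([664.,  32.,  36.]), 0.71), (array([768., -82.,  -0.]), 0.37)]
[(array([396., 217.,  23.]), 0.84), (array([664.,  26.,  28.]), 0.73)]
```

View pics/side_c.png

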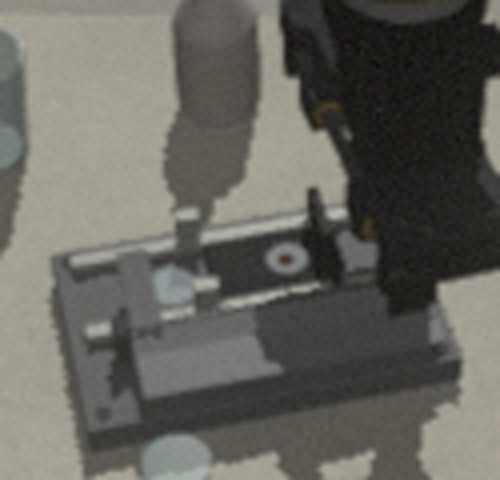

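View pics/wrist_c.png

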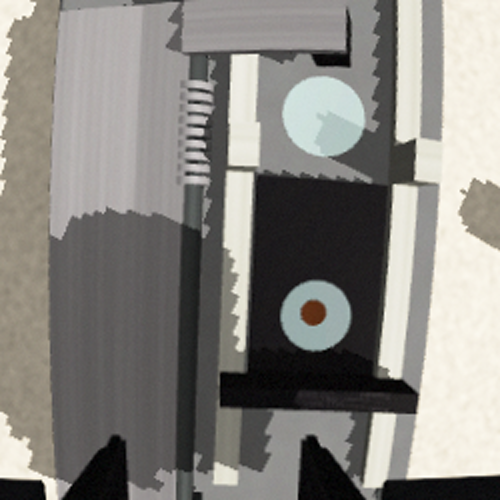

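The clip is open (about 0.28 rad by geometry, 7 N) and the foot is raised. Now I push.

>>> drive_tool(
  increments=[
    [[0.3,0,0],[0,0,0]],
    [[0.3,0,0],[0,0,0]],
    [[0.3,0,0],[0,0,0]],
    [[0.2,0,0],[0,0,0]],
    [[0,0,0],[0,0,0]],
  ],
)

```text
t: 6.57
eef_pos: [560.1, 24.8, 32.6]
tcp_rot: [-3.141, 0.001, 0.405]
ft_force: [-0.7, 1.6, 6.5]
opening: 0.571
```

```bash
python3 nav.py -16 33 32.5
python3 - <<'E'
from cell import env
from h import *
p=env.read_camera("wrist")
cv2.imwrite("pics/wrist_d.png",crop(p["pixels"],150,0,400,250,2))
E
```

```text
t 6.57 stage pos [-57.1  33.7  32.6] F stage [0.  1.7 6.5] open mm 54.3
target [598.2  40.4  32.5] shift tool mm [41.1  0.7  0.1] units [1.37 0.02 0.  ] turn units [-0.    0.01  0.01]
```

View pics/wrist_d.png

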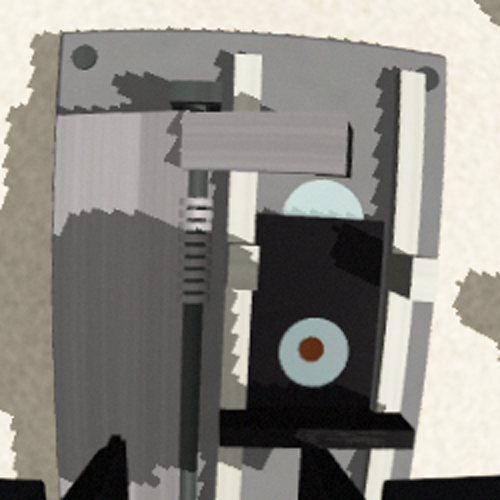

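>>> drive_tool(
  increments=[
    [[0.3,0,0],[0,0,0]],
    [[0.3,0,0],[0,0,0]],
    [[0.3,0,0],[0,0,0]],
    [[0.2,0,0],[0,0,0]],
    [[0,0,0],[0,0,0]],
  ],
)

```text
t: 7.03
eef_pos: [590.5, 37.7, 32.6]
tcp_rot: [-3.142, 0.001, 0.405]
ft_force: [-0.9, 0.8, 6.1]
opening: 0.569
```

```bash
python3 nav.py -16 33 32.5
python3 - <<'E'
from cell import env
from h import *
p=env.read_camera("wrist")
cv2.imwrite("pics/wrist_e.png",crop(p["pixels"],150,0,400,250,2))
p=env.read_camera("side")
cv2.imwrite("pics/side_e.png",crop(p["pixels"],185,130,310,250,4))
E
```

```text
t 7.03 stage pos [-24.1  33.6  32.6] F stage [-0.5  1.1  6.1] open mm 54.1
target [598.2  40.4  32.5] shift tool mm [8.1 0.6 0.1] units [0.27 0.02 0.  ] turn units [-0.    0.01  0.01]
```

View pics/wrist_e.png

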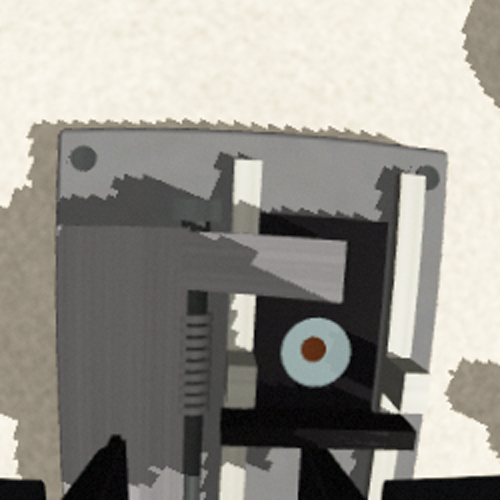

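View pics/side_e.png

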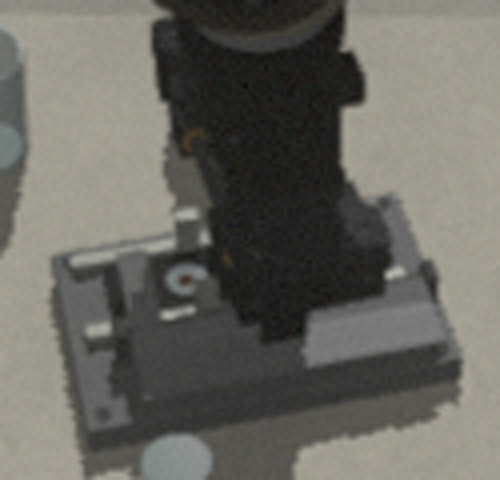

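The plate is now under the raised foot and the lip is about 8 mm short of the stops. I'll creep forward and watch the force.

>>> drive_tool(
  increments=[
    [[0.1,0,0],[0,0,0]],
    [[0.1,0,0],[0,0,0]],
    [[0,0,0],[0,0,0]],
  ],
)

```text
t: 7.38
eef_pos: [595.2, 39.8, 32.6]
tcp_rot: [-3.141, 0.002, 0.405]
ft_force: [-3.5, -1.3, 6.3]
opening: 0.568
```

>>> drive_tool(
  increments=[
    [[0.07,0,0],[0,0,0]],
    [[0,0,0],[0,0,0]],
  ],
)

```text
t: 7.55
eef_pos: [596.2, 40.2, 32.5]
tcp_rot: [-3.141, 0.004, 0.404]
ft_force: [-8.2, -4.6, 10.3]
opening: 0.571
```

```bash
python3 nav.py -16 33 32.5
python3 - <<'E'
from cell import env
from h import *
p=env.read_camera("wrist")
cv2.imwrite("pics/wrist_f.png",crop(p["pixels"],150,0,400,250,2))
E
```

```text
t 7.55 stage pos [-17.9  33.7  32.5] F stage [-9.4 -1.  10.3] open mm 54.2
target [598.2  40.4  32.5] shift tool mm [1.9 0.7 0. ] units [0.06 0.02 0.  ] turn units [-0.01  0.05  0.  ]
```

View pics/wrist_f.png

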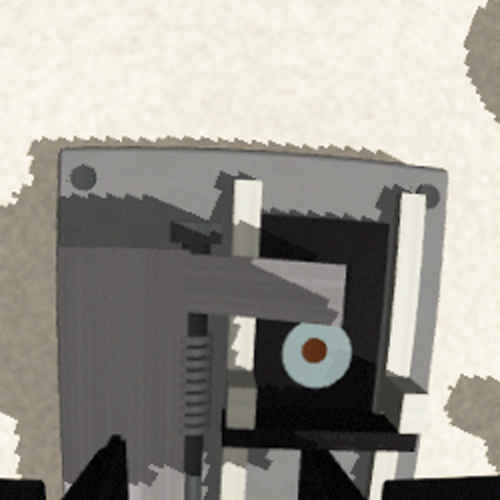

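>>> drive_tool(
  increments=[
    [[0.05,0,0],[0,0,0]],
    [[0,0,0],[0,0,0]],
    [[0,0,0],[0,0,0]],
  ],
)

```text
t: 7.85
eef_pos: [596.3, 40.3, 32.5]
tcp_rot: [-3.14, 0.006, 0.404]
ft_force: [-13.6, -8.9, 13.6]
opening: 0.567
```

```bash
python3 nav.py -16 33 32.5
```

```text
t 7.85 stage pos [-17.8  33.7  32.5] F stage [-16.   -2.8  13.6] open mm 53.8
target [598.2  40.4  32.5] shift tool mm [ 1.8  0.7 -0. ] units [ 0.06  0.02 -0.  ] turn units [-0.02  0.08 -0.  ]
```

It is rigidly home: 16 N with no further motion. I'll back off the lip with the bar still held down, then rise slowly.

>>> drive_tool(
  increments=[
    [[-0.1,0,0],[0,0,0]],
    [[-0.15,0,0],[0,0,0]],
    [[0,0,0],[0,0,0]],
  ],
)

```text
t: 8.1
eef_pos: [592.9, 38.3, 33.2]
tcp_rot: [3.141, -0.003, 0.404]
ft_force: [0.6, 1.0, 5.7]
opening: 0.569
```

```bash
python3 nav.py -16 33 32.5
python3 - <<'E'
from cell import env
from h import *
p=env.read_camera("wrist")
cv2.imwrite("pics/wrist_g.png",crop(p["pixels"],150,0,400,250,2))
E
```

```text
t 8.1 stage pos [-21.7  33.2  33.2] F stage [0.9 0.7 5.7] open mm 54.1
target [598.2  40.4  32.5] shift tool mm [5.7 0.2 0.7] units [0.19 0.01 0.02] turn units [ 0.01 -0.03 -0.  ]
```

View pics/wrist_g.png

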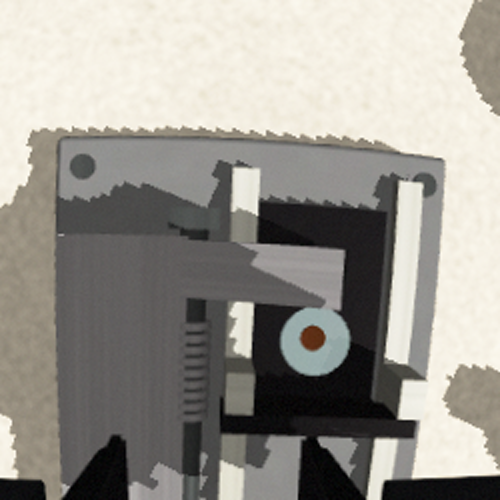

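>>> drive_tool(
  increments=[
    [[-0.05,0,-0.1],[0,0,0]],
    [[0,0,-0.1],[0,0,0]],
    [[0,0,-0.1],[0,0,0]],
    [[0,0,-0.2],[0,0,0]],
    [[0,0,-0.4],[0,0,0]],
  ],
)

```text
t: 8.57
eef_pos: [589.9, 37.7, 59.0]
tcp_rot: [-3.141, 0.002, 0.404]
ft_force: [0.1, -0.2, 0.0]
opening: 0.569
```

>>> drive_tool(
  increments=[
    [[0,0,-0.8],[0,0,0]],
    [[0,0,-1],[0,0,0]],
    [[0,0,-1],[0,0,0]],
    [[0,0,-1],[0,0,0]],
    [[0,0,-1],[0,0,0]],
  ],
)

```text
t: 8.98
eef_pos: [590.3, 37.8, 205.9]
tcp_rot: [3.141, -0.0, 0.404]
ft_force: [-0.0, -0.8, 0.0]
opening: 0.569
```

>>> drive_tool(
  increments=[
    [[-1,0,0],[0,0,0]],
    [[-1,0,0],[0,0,0]],
    [[-1,0.3,0],[0,0,0]],
    [[-1,0.5,0],[0,0,0]],
    [[0,0,0],[0,0,0]],
  ],
)

```text
t: 9.4
eef_pos: [486.5, -33.7, 204.5]
tcp_rot: [3.141, 0.001, 0.403]
ft_force: [-0.2, 1.2, 1.4]
opening: 0.567
```

Run:
```python
from cell import env
from h import *
pose=(625.9,16.3,.404)
print(env.state()["ft_force"])
for n,b in(("top",(195,135,310,265)),("side",(185,120,310,250))):
    p=env.read_camera(n); draw(p,pose,0,b,4,f"pics/{n}_z.png"); cv2.imwrite(f"pics/{n}_full.png",p["pixels"])
    for t in("holder","lip","foot","flask","bottle","beaker"):
        print(n,t,[(np.round(d["point"]).tolist(),w2s(pose,[d["point"]])[0].round(1).tolist()) for d in env.tip_of(t,p) if d["score"]>.4])
```

```text
[-0.19404569  1.15331798  1.38253528]
top holder [([622.0, 21.0, 18.0], [-2.2, 6.1, 17.9])]
top lip [([619.0, 13.0, 32.0], [-8.1, -0.3, 32.1])]
top foot [([874.0, 169.0, 16.0], [288.5, 43.0, 16.2]), ([661.0, 34.0, 24.0], [39.1, 2.7, 24.3]), ([402.0, 216.0, 26.0], [-127.7, 271.9, 26.0])]
top flask [([604.0, 193.0, -2.0], [49.5, 170.6, -1.6])]
top bottle [([644.0, -142.0, -0.0], [-45.8, -152.6, -0.2]), ([773.0, -87.0, 3.0], [94.9, -152.6, 2.8]), ([621.0, 20.0, 17.0], [-2.6, 5.4, 17.1])]
top beaker [([774.0, -89.0, 0.0], [94.5, -154.7, 0.5])]
side holder [([626.0, 20.0, 18.0], [1.7, 2.9, 18.2])]
side lip [([615.0, 16.0, 28.0], [-10.5, 3.9, 28.0])]
side foot [([870.0, 171.0, 14.0], [285.0, 46.2, 13.8]), ([397.0, 216.0, 25.0], [-131.9, 273.9, 25.4]), ([662.0, 29.0, 28.0], [37.8, -2.0, 28.1])]
side flask [([604.0, 201.0, 4.0], [52.0, 178.3, 4.3])]
side bottle [([647.0, -148.0, 2.0], [-45.5, -159.8, 1.8])]
side beaker [([771.0, -83.0, 1.0], [94.3, -148.4, 1.3])]
```

View pics/side_z.png

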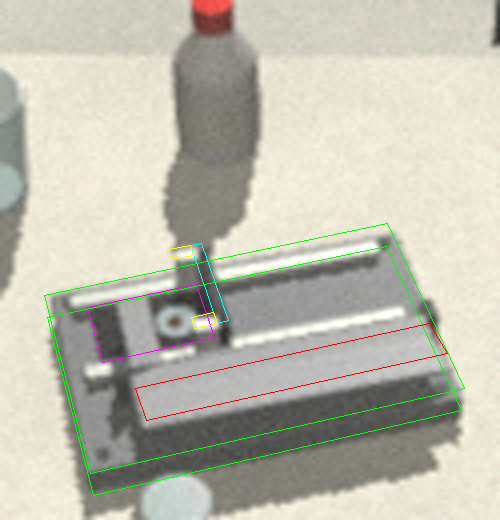

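View pics/top_z.png

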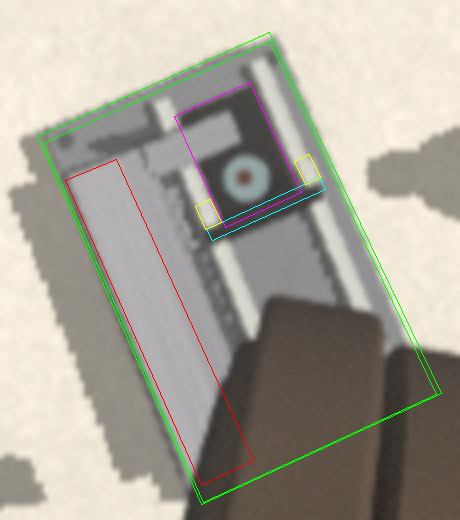

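The holder sits on the home outline (x about 0), the clip foot is down on it, and the robot and bystanders are clear.

```bash
python3 -c "
from cell import env
print(env.job_done())"
```

```text
the job is handed in; nothing more can be done
None
```

The holder is loaded in the middle-sized stage, home against the stops, with the clip resting on it. I handed the job in at about 9.5 s of the 38 s allowed; no verdict is reported.

- **How it went:** One fingertip held the thumb bar down (clip at about 0.28 rad by geometry, about 6–7 N while sliding). The other fingertip pushed the lip about 62 mm until it met the stop blocks: the push force rose to 16 N with no further movement. I backed off the lip first, then released the clip and moved clear.
- **Holder and clip:** In the last top and side pictures the holder lies on the drawn home outline to within 1–2 mm. The networks' origin readings for it were -2 and +2 mm. The foot is down on the plate, with readings of 24 and 28 mm above the table, close to the expected 23 mm.
- **Bystanders:** The flask, bottle and beaker read within about 5 mm of their first positions, which is about the networks' own error.
- **Disagreements and gaps:** The lip readings (-8 and -10.5 mm, where -6 is expected) and one sideways holder reading (6 mm off) were slightly out. The pictures and the push force don't support those. I inferred the clip angle and its force on the holder from geometry and pictures, since neither could be measured directly.

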